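# Vent the filter cell and hold its keyed collar home

## Robot

A 6-joint arm with a two-finger parallel gripper is mounted at the origin on a cart in front of the work surface, level with it; the furniture and walls round the work are solid. World frame = base frame: x ahead of the robot, y to its left, z up, the work surface at z = 0. Lengths are in m, angles in rad, forces in N, time in s.
With the tool pointing down it reaches from about 0.225 to 0.875 m from the base axis. Payload 3.4 kg.
Tool frame: the origin (TCP) lies on the centre line of the jaws, within the pads' length; the fingertips stand 11 mm ahead of it and the grasp point (between the pads) lies 8 mm behind it; z points along the fingers, y is the line along which they close (so a half turn about z gives the same grasp; the last joint's range is limited). The gripper opens to 85 mm and grips with 20 to 120 N. Pads are 22 mm wide; open, the fingers measure 114 mm over their backs; the gripper's body (76 mm by 85 mm) begins 54 mm behind the grasp point. The pads swing forward as they close: fully open they stand 13 mm farther back than shut.
Start: joints at [-1.447, 0.276, 1.505, -0, 1.361, -0.121], TCP at [0.139, -0.558, 0.242] pointing down, gripper open.
Joint ranges: [-2.89, 2.89], [-0.75, 2.08], [0.22, 2.7], [-1.18, 4.32], [0.11, 2.71], [-2.7, 2.7]. Speed limits (rad/s): [2.57, 2.57, 3.14, 3.14, 3.14, 3.14].

## Interface

Orientations are given as a unit quaternion [w, x, y, z].
In Python, from rig import manip, eyes, job gives the robot as it stands.
- The arm moves only by the tool drive_tool, never from a script. Its argument "rows" is a list of rows, each a list of 3 entries, a list of its own where there are three numbers: the turn, a rotation vector about the world's x, y, z in rad, then the shift along the world's x, y, z in cm, then the finger opening in cm, from 0 to 8.54. A call has 1 to 8 rows; each row shifts and turns the commanded pose from where the row before left it; what a row does not reach is not made up. A row lasts 1/8 s, in which the tool goes at most 62.5 mm and 10.7 degrees, less where a joint would pass 70% of its speed; a pose out of reach is approached as far as the arm can. A call is refused whole if a number of a shift passes 6.25 or a number of a turn 0.188, either way. A call with a gripper value outside its range is refused whole. The fingers move at their own pace and stop on an object; "force" is the grip in N (left out, the last holds). Time passes only in rows, so rows that do not move let the fingers close. It gives the time, the measured TCP pose, the force, the opening and the grip force at its end, in the units of the state.
- manip.get_state(): the state, without advancing time (a new reading comes with each control period).
- eyes.get_image(name): name is "side" or "top"; returns the picture (420x560x3 uint8, red, green, blue); there is no depth.
- eyes.get_calibration(name): a dict with "camera_matrix" (3x3 intrinsics, pixels), "k1" (the pictures are not rectified: a ray, as slopes to the right and down, at radius r is drawn at 1 + k1 r^2 times it, then the intrinsics apply), "view" (4x4, takes a point from world to camera coordinates). Camera axes: x right, y up, looking along -z (the intrinsics and any distortion apply to the point x, -y, -z); pixel columns grow to the right and rows downward; lengths in m; the calibration is good to about 2 mm. A picture is of the moment at which its call begins. get_calibration takes no time and is no camera call.
- job.sign_off(): hands the job in; it is judged then, once.
The state is a dict: "clock": time; "qpos": joint angles; "qd": joint speeds; "effort": joint torques, N m; "position": TCP position; "ee_rot": TCP orientation; "contact_force": force on the tool from outside, world axes, zero at the start; "moment": the same for the moment, N m; "width": finger opening in m; "gripper_force": force on a finger pad.
Only numpy, scipy, OpenCV 4.12 (cv2) and the standard library are available. Lean on these libraries where they do the work, as an engineer would, in place of code of your own. Each camera call takes 0.05 s, during which the arm holds its last target. There are 200 camera calls.

## Task

Get the bench filter cell ready for its leak check. First turn the black-handled valve lever until it points straight along the vent barb, the hose barb at the end of the stand away from the cell, so that no air is trapped; then turn the knurled collar clockwise, less than a quarter turn, until its hidden keyways drop over the pins. Push it down against its spring until its rim is fully home on the cell flange and finish while still holding it down there with the gripper on it, leaving the dish, beaker, tweezers and wash bottle where they are.

Things in the scene. Friction and masses are not known exactly. Their poses are not given: they have to be found in the camera images.
- filter_stand: Fixed stand: aluminium plate 136 x 250 x 13 mm; origin on the worktop below the line of valve and cell, 13 mm off the plate's centre, z up, y along its long side. A steel filter cell (68 mm across) stands at y +65 mm, a valve block 34 mm square at y -70 mm. Brass hose barbs leave the valve 36 mm up: vent barb to -y, drain barb to +x. A gauge 95 mm high stands 59 to 77 mm to +x of the cell's axis
- vent_lever (a joint): Lever angle in rad about the upright valve axis (stand's x 0, y -70 mm), growing anticlockwise from above: 0 = points to the stand's -x, 1.571 = to its -y, exactly above the vent barb (vent open). Range 0 to 2.6, starts at 0.1 to 0.9; stays where left, friction 0.10 N m, no stop or click at the vent
- lever_grip (a point): Middle of the lever's black handle, 53 mm from the valve axis, 84 mm above the worktop. The handle is a bar 42 mm long (radially), 13 mm wide, 12 mm high; this point's x axis runs along it towards the valve axis. The space round and under it is free down to the barbs (41 mm up) and plate
- vent_barb_tip (a point): Free end of the vent barb, 36 mm above the worktop, 51 mm from the valve axis towards the stand's -y
- cell_seat (a point): Centre of the cell's flange top (the collar's seat), 58 mm above the worktop, on the upright axis of cell and collar. On it stands a fixed neck 30 mm thick with three radial pins 5 mm thick, 120 degrees apart, hidden under the collar. Their bearing is unknown: the keyways meet them after a clockwise turn (from above) of 0.45 to 1.3 rad from the start, with about 0.15 rad play either way
- collar: Loose knurled aluminium collar with closed top, 50 mm across, 46 mm high, 0.16 to 0.25 kg; origin at the centre of its lower rim, z up. Starts standing loosely on the pins, rim 16 mm above the seat, 2 mm play round the neck. Bore with three full-length keyways 12 mm wide, 120 degrees apart, one towards its +x; over the pins it cannot turn. Home: origin at cell_seat, no gap under the rim
- collar_grip (a point): On the collar's axis, 30 mm above its rim, middle of the knurled band (15 to 42 mm above the rim): height to grip, in any direction. Above it the top, with a brass hexagon ending 49 mm above the rim. With the keyways over the pins the collar drops 8 mm freely on to a spring; the last 8 mm it must be pushed, the spring rising from 3 to 8 N; let go, it rises 8 mm again
- petri_dish: Bystander: clear dish 59 mm across, 12 mm high, loose; origin under its centre
- beaker_50: Bystander: small beaker 50 mm wide, 59 mm high, loose; origin under its centre
- tweezers: Bystander: steel tweezers 128 mm long, lying loose; origin under the middle
- wash_bottle: Bystander: white squeeze bottle with a bent jet, 192 mm high, 66 mm wide, loose, behind the stand; origin under its body
There are look-alikes about, which are no part of the job. What is shaped like the collar but blue or purple is not meant.

How it is judged:
On the way, in this order (a step that is already met when the one before it is completed fails the run):
1. the vent lever points along the vent barb (within 0.14 rad) (value of joint vent_lever between 1.431 and 1.711 rad), for 0.2 s.
2. the collar has dropped over the pins (rim less than 10 mm above its seat, on the axis) (z of collar in the frame of cell_seat below 0.01 m and horizontal distance between collar and cell_seat below 0.004 m), for 0.1 s.
At the end, for the whole second after the job is handed in: The vent lever points along the vent barb (within 0.14 rad, 8 degrees); the collar is over the pins with its rim within 2 mm of the flange, upright within 0.07 rad, within 4 mm of the axis and still; the fingers are on it with more than 2.5 N, holding it down against its spring (all of step 1 and z of collar in the frame of cell_seat below 0.002 m and horizontal distance between collar and cell_seat below 0.004 m and angle between collar's own z axis and vertical below 0.07 rad and linear speed of collar below 0.01 m/s and contact force between the fingers and collar above 2.5 N); the arm keeps its last pose, push and grip.
It fails at once if a bystander was disturbed (moved more than 25 mm) (distance of any of petri_dish, beaker_50, tweezers, wash_bottle from where it was at the start of the episode above 0.025 m).
It also fails if it takes over 72 s, if anything falls off the work surface, if the arm or the gripper's body presses on something with over 40 N, if the wrist force passes 120 N, or if a joint passes its speed limit or range.

## Working session

There is one attempt and no reset: what is moved stays moved. The work goes in short steps, Python scripts to look and compute and a tool call to move; the robot and the scene stay as the last step left them, time stands still between calls to the robot, and variables do not carry over. Pictures are saved under pics/ and viewed, at most 10 in all, crops included, and the job is handed in when it is done.

Besides the shell and the picture viewer there is one more tool, called after "Emit:" as name(argument=value, ...) on one line, values as JSON. drive_tool: Moves the arm, as the interface text tells. Its arguments: {"type":"object","properties":{"rows":{"type":"array"},"force":{"type":"number"}},"required":["rows"]}

```bash
mkdir -p pics; ls; python3 - <<'E'
from rig import manip, eyes, job
import cv2
for n in ("side","top"):
    im=eyes.get_image(n); cv2.imwrite(f"pics/{n}0.png",im[:,:,::-1])
    print(n,{k:(v.tolist() if hasattr(v,'tolist') else v) for k,v in eyes.get_calibration(n).items()})
s=manip.get_state(); print(s)
E
```

```text
pics
side {'camera_matrix': [[465.6603953000443, 0.0, 282.5204408321657], [0.0, 465.6603953000443, 217.49729463870577], [0.0, 0.0, 1.0]], 'k1': -0.0003341598081812605, 'view': [[-0.9871538601961356, -0.15972622199480574, 0.0038458168358521468, 0.609301700560377], [0.05955163046147416, -0.3454968403035371, 0.9365284494609081, -0.1240309532042211], [-0.14825943345787113, 0.9247266987318677, 0.3505704965384466, -0.8481444035257014], [0.0, 0.0, 0.0, 1.0]]}
top {'camera_matrix': [[538.1926446513382, 0.0, 273.2473511704124], [0.0, 538.1926446513382, 207.88519909857345], [0.0, 0.0, 1.0]], 'k1': -0.04524633446557645, 'view': [[0.023679050292132877, -0.9992154976475712, 0.03174416226928817, -0.025786353572125238], [0.991350399485288, 0.02756906577905837, 0.12831341337689275, -0.6187340863542617], [-0.1290879080999535, 0.02843124817847795, 0.9912254920599004, -1.1210305892026822], [0.0, 0.0, 0.0, 1.0]]}
{'clock': 0.1, 'qpos': array([-1.44695924e+00,  2.76532186e-01,  1.50604524e+00, -1.71089877e-05,
        1.36071493e+00, -1.21008707e-01]), 'qd': array([ 1.15955006e-04, -1.07122597e-03, -2.66259452e-03,  1.08441863e-03,
        1.05477323e-03, -2.67268692e-05]), 'effort': array([ 1.62896613e-03, -4.17698228e+01, -2.46405262e+01, -2.06685659e-04,
        5.84549867e-03,  6.46421199e-06]), 'position': array([ 0.13930859, -0.55737716,  0.24151054]), 'ee_rot': array([-8.49836628e-04,  9.92515094e-01,  1.22119062e-01, -9.56673680e-06]), 'contact_force': array([ 0.2523426 , -0.67578196,  0.18276498]), 'moment': array([-0.00189517,  0.03418314, -0.03730584]), 'gripper_force': 0.0, 'width': 0.08567282149377357}
```

View pics/side0.png

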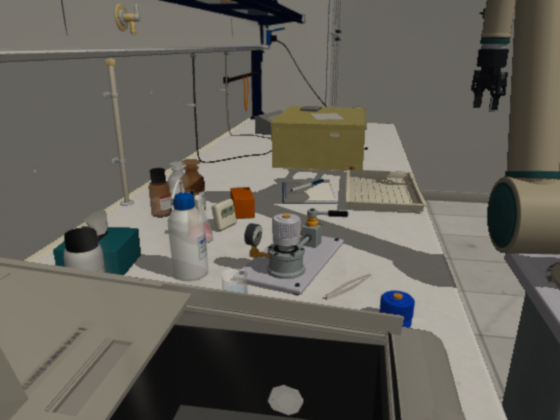

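View pics/top0.png

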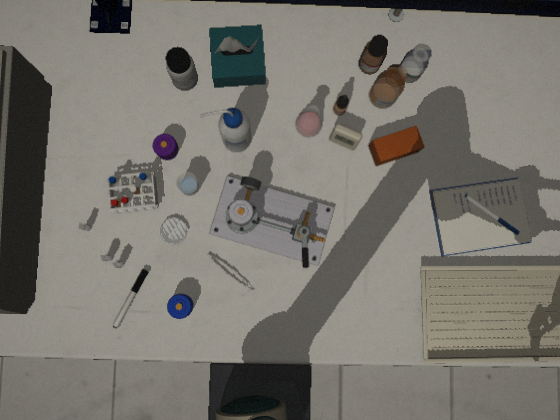

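The side view shows the collar, grey with a brass hexagon, at about (287,228), the valve with its black lever at (313,225)–(338,213), and the gauge at (254,235). In the top view the collar is at (240,211), the lever handle at (305,257), the vent barb near (320,238), the tweezers at (232,270) and the wash bottle at (235,125).

Three things could be the collar: silver (240,211), purple (165,146) and blue (180,306). The silver one on the cell fits the description, and I'll confirm it in an enlarged crop.

```bash
cat > h.py <<'E'
import numpy as np, cv2
from rig import manip, eyes, job
def ray(n,u,v):
    c=eyes.get_calibration(n);K=np.array(c["camera_matrix"]);V=np.array(c["view"])
    a=np.array([(u-K[0,2])/K[0,0],(v-K[1,2])/K[1,1]]);b=a.copy()
    for _ in range(5): b=a/(1+c["k1"]*(b@b))
    R=V[:3,:3]; return -R.T@V[:3,3], R.T@np.array([b[0],-b[1],-1.])
def plane(n,u,v,z):
    o,d=ray(n,u,v); return o+d*(z-o[2])/d[2]
def tri(p,q):
    (o,d),(e,f)=ray("top",*p),ray("side",*q)
    t=np.linalg.lstsq(np.c_[d,-f],e-o,rcond=None)[0]
    a,b=o+d*t[0],e+f*t[1]; return (a+b)/2,np.linalg.norm(a-b)
def proj(n,P):
    c=eyes.get_calibration(n);K=np.array(c["camera_matrix"]);V=np.array(c["view"])
    p=V[:3,:3]@np.asarray(P,float)+V[:3,3];s=np.array([p[0],-p[1]])/-p[2]
    s=s*(1+c["k1"]*(s@s)); return s*K[0,0]+K[:2,2]
E
python3 - <<'E'
import cv2,numpy as np
a=cv2.imread("pics/top0.png")[165:275,200:345]; b=cv2.imread("pics/side0.png")[195:290,230:360]
a=cv2.resize(a,None,fx=5.5,fy=5.5,interpolation=cv2.INTER_CUBIC)[:600]
b=cv2.resize(b,None,fx=6,fy=6,interpolation=cv2.INTER_CUBIC)
cv2.imwrite("pics/topc.png",a);cv2.imwrite("pics/sidec.png",b);print(a.shape,b.shape)
E
```

```text
(600, 798, 3) (570, 780, 3)
```

View pics/topc.png

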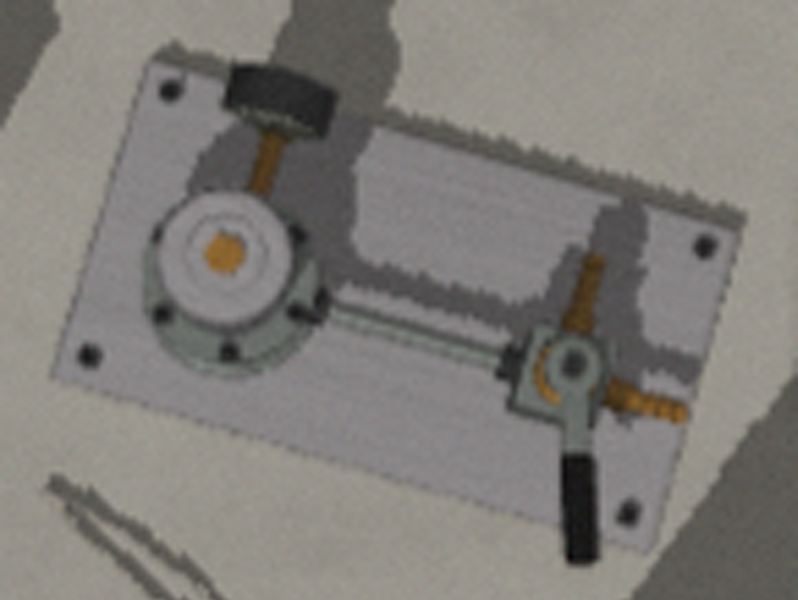

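View pics/sidec.png

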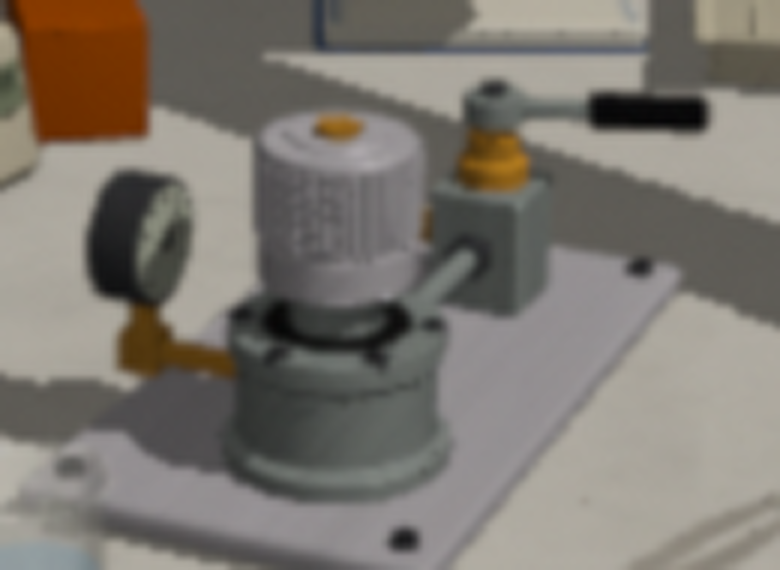

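The silver collar on the cell, with the brass hexagon at crop (225,253) in the top view and (339,127) in the side view, is the right one. The lever handle is centred at (579,509) in the top crop and (648,112) in the side crop. Next I triangulate.

```bash
cat > m.py <<'E'
from h import *
np.set_printoptions(precision=4,suppress=True)
T=lambda x,y:((x+.5)/5.5-.5+200,(y+.5)/5.5-.5+165)
S=lambda x,y:((x+.5)/6-.5+230,(y+.5)/6-.5+195)
r={}
for k,t,s in [("hex",(225,253),(339,127)),("hub",(573,364),(494,88)),("handle",(579,509),(648,112)),("boltL",(89,355),(403,539)),("boltR",(628,513),(639,266))]:
    r[k],e=tri(T(*t),S(*s)); print(k,r[k],round(e,4))
P={k:plane("top",*T(*c),.013) for k,c in dict(A=(152,66),B=(742,228),C=(650,550),D=(52,377)).items()}
print({k:v[:2].round(4) for k,v in P.items()})
ex=(P["A"]-P["D"]+P["B"]-P["C"])[:2]; ey=(P["A"]-P["B"]+P["D"]-P["C"])[:2]
print("yaw from x,y edges",np.arctan2(ex[1],ex[0]),np.arctan2(-ey[0],ey[1]),np.linalg.norm(ex)/2,np.linalg.norm(ey)/2)
d=r["hex"]-r["hub"]; print("yaw hub-hex",np.arctan2(-d[0],d[1]),np.linalg.norm(d[:2]))
hx=plane("top",*T(225,253),.123);hb=plane("top",*T(573,364),r["hub"][2]);bt=plane("top",*T(687,412),.036)
hd=plane("top",*T(579,509),.090)
print("planes hex,hub,barb,handle",hx,hb,bt,hd)
d=hx-hb;print("yaw",np.arctan2(-d[0],d[1]),np.linalg.norm(d[:2]))
yaw=np.arctan2(-d[0],d[1])
l=hd-hb;print("lever ang",np.arctan2(l[1],l[0])-yaw-np.pi,np.linalg.norm(l[:2]))
b=bt-hb;print("barb dir",np.arctan2(b[1],b[0])-yaw,np.linalg.norm(b[:2]))
E
python3 m.py
```

```text
hex [0.6017 0.058  0.1189] 0.0001
hub [ 0.5673 -0.0725  0.0879] 0.0002
handle [ 0.5137 -0.0763  0.081 ] 0.0008
boltL [0.5728 0.1144 0.0118] 0.0009
boltR [ 0.5153 -0.1021  0.0122] 0.0006
{'A': array([0.69  , 0.0932]), 'B': array([ 0.6306, -0.1465]), 'C': array([ 0.5005, -0.111 ]), 'D': array([0.5631, 0.1286])}
yaw from x,y edges -0.2690952013288419 -0.24920363020943836 0.1333097630515515 0.24728556291382492
yaw hub-hex -0.25804759174200675 0.13497399910770919
planes hex,hub,barb,handle [0.6012 0.0578 0.123 ] [ 0.5672 -0.0725  0.0879] [ 0.5541 -0.1222  0.036 ] [ 0.513  -0.0755  0.09  ]
yaw -0.25490540965921477 0.13472425982104036
lever ang -5.973728654338052 0.054290663224555356
barb dir -1.574016452921363 0.051336593674511315
```

Emit:
drive_tool(rows=[[[0,0,-0.024],[3.75,4.82,0],4.5],[[0,0,-0.024],[3.75,4.82,0],4.5],[[0,0,-0.024],[3.75,4.82,0],4.5],[[0,0,-0.024],[3.75,4.82,0],4.5],[[0,0,-0.024],[3.75,4.82,0],4.5],[[0,0,-0.024],[3.75,4.82,0],4.5],[[0,0,-0.024],[3.75,4.82,0],4.5],[[0,0,-0.024],[3.75,4.82,0],4.5]], force=25)

```text
clock: 1.1
position: [0.4402, -0.1705, 0.2422]
ee_rot: [0.0, 1.0, 0.026, 0.0]
contact_force: [0.9, -1.4, 0.6]
width: 0.045
gripper_force: 0.0
```

Emit:
drive_tool(rows=[[[0,0,0],[3.65,4.75,0],4.5],[[0,0,0],[3.65,4.75,0],4.5],[[0,0,0],[0,0,-4],4.5],[[0,0,0],[0,0,-4],4.5],[[0,0,0],[0,0,-2],4.5],[[0,0,0],[0,0,0],4.5]])

```text
clock: 1.85
position: [0.5108, -0.0768, 0.1405]
ee_rot: [-0.001, 1.0, 0.026, -0.002]
contact_force: [-0.6, -0.9, -0.6]
width: 0.0447
gripper_force: 0.0
```

```bash
python3 - <<'E'
from h import *
s=manip.get_state(); print(s["position"],s["ee_rot"],s["contact_force"])
for n in("top","side"):
    im=eyes.get_image(n)[:,:,::-1]; c=im[165:275,240:345] if n=="top" else im[185:260,270:375]
    cv2.imwrite(f"pics/{n}1.png",im)
    cv2.imwrite(f"pics/{n}1c.png",cv2.resize(c,None,fx=3.8,fy=5.4 if 0 else 3.8,interpolation=cv2.INTER_CUBIC))
a,b=[cv2.imread(f"pics/{n}1c.png") for n in("top","side")]
H=max(a.shape[0],b.shape[0]);b=cv2.copyMakeBorder(b,0,H-b.shape[0],0,0,cv2.BORDER_CONSTANT)
cv2.imwrite("pics/c1.png",np.hstack([a,b]))
E
```

```text
[ 0.51083829 -0.07675436  0.14047756] [-6.83957151e-04  9.99645876e-01  2.64987437e-02 -2.33921219e-03] [-0.64900634 -0.94530262 -0.64859308]
```

View pics/c1.png

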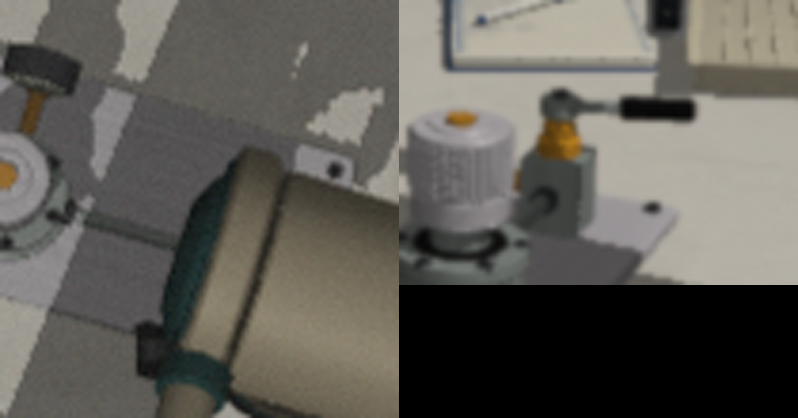

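The top view is now hidden by the arm. In the side crop the finger sits at (665,10), above the handle at 622–694, so it is aligned. I'll descend and grip.

Emit:
drive_tool(rows=[[[0,0,0],[0.25,0.1,-3.2],4.5],[[0,0,0],[0,0,-3.1],4.5],[[0,0,0],[0,0,0],4.5],[[0,0,0],[0,0,0],2],[[0,0,0],[0,0,0],0.8],[[0,0,0],[0,0,0],0.8],[[0,0,0],[0,0,0],0.8]], force=25)

```text
clock: 2.82
position: [0.5161, -0.0759, 0.0811]
ee_rot: [0.0, 1.0, 0.027, 0.002]
contact_force: [0.1, 3.1, 7.6]
width: 0.0126
gripper_force: 24.3
```

```bash
python3 - <<'E'
import numpy as np
c=np.array([.5672,-.0725]);r=np.array([.5161,-.0759])-c
R=np.hypot(*r);a=np.arctan2(r[1],r[0])%(2*np.pi);print(R,a)
p=[c+R*np.array([np.cos(a+.125*k),np.sin(a+.125*k)]) for k in range(11)]
print((np.diff(p,axis=0)*100).round(2).tolist(),p[-1])
E
```

```text
0.05121298663425131 3.208030930368036
[[0.08, -0.63], [0.16, -0.62], [0.24, -0.59], [0.31, -0.56], [0.38, -0.52], [0.44, -0.47], [0.49, -0.41], [0.54, -0.34], [0.58, -0.27], [0.61, -0.2]] [ 0.55431357 -0.12206521]
```

Emit:
drive_tool(rows=[[[0,0,0.125],[0.08,-0.63,0],0.8],[[0,0,0.125],[0.16,-0.62,0],0.8],[[0,0,0.125],[0.24,-0.59,0],0.8],[[0,0,0.125],[0.31,-0.56,0],0.8],[[0,0,0],[0,0,0],0.8]])

```text
clock: 3.45
position: [0.5242, -0.0996, 0.081]
ee_rot: [-0.0, 0.962, 0.273, 0.002]
contact_force: [0.8, 5.2, 7.2]
width: 0.0125
gripper_force: 26.7
```

Emit:
drive_tool(rows=[[[0,0,0.125],[0.38,-0.52,0],0.8],[[0,0,0.125],[0.44,-0.47,0],0.8],[[0,0,0.125],[0.49,-0.41,0],0.8],[[0,0,0.125],[0.54,-0.34,0],0.8],[[0,0,0.125],[0.58,-0.27,0],0.8],[[0,0,0.125],[0.61,-0.2,0],0.8],[[0,0,0],[0,0,0],0.8],[[0,0,0],[0,0,0],0.8]])

```text
clock: 4.45
position: [0.5541, -0.1213, 0.0811]
ee_rot: [0.0, 0.795, 0.606, 0.002]
contact_force: [0.4, 5.2, 7.7]
width: 0.0124
gripper_force: 24.7
```

Emit:
drive_tool(rows=[[[0,0,0],[0,0,0],3.5],[[0,0,0],[0,0,0],4.5],[[0,0,0],[0,0,2],4.5],[[0,0,0],[0,0,5],4.5],[[0,0,0],[0,0,5],4.5],[[0,0,0],[0,0,2],4.5],[[0,0,0.154],[0.95,3.58,0],6.4],[[0,0,0.154],[0.95,3.58,0],6.4]])

```text
clock: 5.45
position: [0.5724, -0.0508, 0.2197]
ee_rot: [0.001, 0.692, 0.722, 0.0]
contact_force: [0.4, -0.3, -0.0]
width: 0.0638
gripper_force: 0.0
```

Emit:
drive_tool(rows=[[[0,0,0.154],[0.95,3.58,0],6.4],[[0,0,0.154],[0.95,3.58,0],6.4],[[0,0,0.154],[0.95,3.58,0],6.4],[[0,0,0],[0,0,0],6.4]])

```text
clock: 5.95
position: [0.6009, 0.0585, 0.2189]
ee_rot: [-0.0, 0.508, 0.861, 0.0]
contact_force: [-0.3, -0.6, 0.2]
width: 0.0642
gripper_force: 0.0
```

```bash
python3 - <<'E'
from h import *
s=manip.get_state(); print(s["clock"],s["position"],s["ee_rot"],s["qpos"],s["width"])
im=eyes.get_image("top")[:,:,::-1]; cv2.imwrite("pics/top2.png",im); a=cv2.resize(im[190:270,250:345],None,fx=4.2,fy=4.2,interpolation=cv2.INTER_CUBIC)
im=eyes.get_image("side")[:,:,::-1]; cv2.imwrite("pics/side2.png",im); b=cv2.resize(im[150:270,245:340],None,fx=4.2,fy=4.2,interpolation=cv2.INTER_CUBIC)
a=cv2.copyMakeBorder(a,0,b.shape[0]-a.shape[0],0,0,cv2.BORDER_CONSTANT)
c=np.hstack([a,b]);print(c.shape);cv2.imwrite("pics/c2.png",c)
E
```

```text
5.95 [0.60094043 0.05853768 0.21886693] [-1.83360084e-04  5.08099212e-01  8.61298526e-01  7.38142096e-05] [-1.82745955e-02  3.32500545e-01  1.48052261e+00  3.18302551e-04
  1.32881605e+00 -5.23194282e-01] 0.06418662728657772
(504, 798, 3)
```

View pics/c2.png

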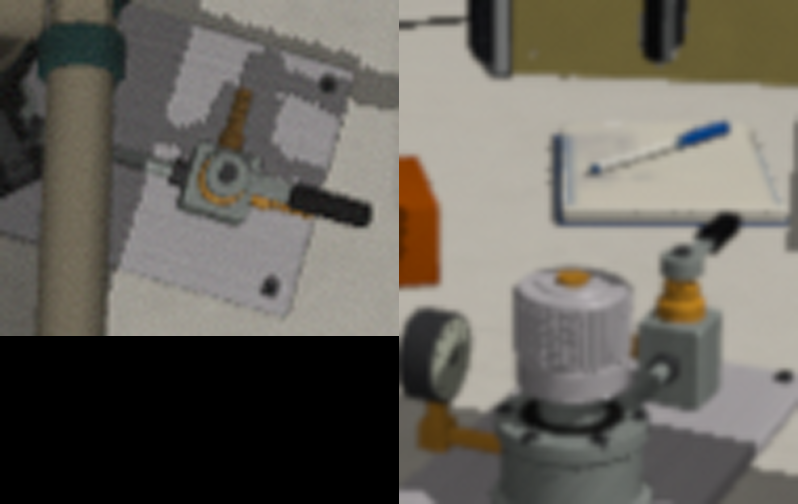

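The lever now lies over the vent barb in the top crop, with the hub at (228,174) and the handle at (331,203). The side crop shows the fingers above the collar at (488,40) and (663,30).

```bash
python3 - <<'E'
from h import *
T=lambda x,y:((x+.5)/4.2-.5+250,(y+.5)/4.2-.5+190)
h=plane("top",*T(228,174),.088)
im=cv2.imread("pics/top2.png")
m=(im.max(2)<60).astype(np.uint8);m[:235-12]=0;m[:,:317]=0;m[:,342:]=0;m[246:]=0
ys,xs=np.nonzero(m);print(len(xs),xs.mean(),ys.mean(),T(331,203))
for q in (T(331,203),(xs.mean(),ys.mean())):
    d=plane("top",*q,.089)-h;print(h,np.arctan2(d[1],d[0])+.257+np.pi,np.hypot(*d[:2]))
pc=cv2.fitLine(np.c_[xs,ys].astype(np.float32),cv2.DIST_L2,0,.01,.01).ravel();print(pc)
E
```

```text
110 327.6727272727273 238.5090909090909 (328.42857142857144, 237.95238095238096)
[ 0.56661089 -0.07282134  0.088     ] 1.5766631611496318 0.05242515636842789
[ 0.56661089 -0.07282134  0.088     ] 1.5466830198822699 0.05124134530165722
[9.5821798e-01 2.8603891e-01 3.2767273e+02 2.3850909e+02]
```

Emit:
drive_tool(rows=[[[0,0,0],[0.05,-0.05,-5],6.4],[[0,0,0],[0,0,-3],6.4],[[0,0,0],[0,0,-2.2],6.4],[[0,0,0],[0,0,-2.1],6.4],[[0,0,0],[0,0,0],6.4]])

```text
clock: 6.68
position: [0.5995, 0.0547, 0.0947]
ee_rot: [-0.002, 0.51, 0.86, -0.001]
contact_force: [-0.1, 0.0, 0.3]
width: 0.0639
gripper_force: 0.0
```

Emit:
drive_tool(rows=[[[0,0,0],[0,0,0],5.6],[[0,0,0],[0,0,0],5.2],[[0,0,0],[0,0,0],4.8],[[0,0,0],[0,0,0],4.6],[[0,0,0],[0,0,0],4.6]], force=40)

```text
clock: 7.3
position: [0.6017, 0.0557, 0.0977]
ee_rot: [0.001, 0.509, 0.861, 0.0]
contact_force: [-1.1, -1.3, 6.1]
width: 0.0494
gripper_force: 40.8
```

Emit:
drive_tool(rows=[[[0,0,0],[0,0,-0.1],4.6],[[0,0,-0.1],[0,0,0],4.6],[[0,0,-0.1],[0,0,0],4.6],[[0,0,-0.1],[0,0,0],4.6],[[0,0,0],[0,0,0],4.6]])

```text
clock: 7.92
position: [0.6031, 0.0563, 0.0976]
ee_rot: [0.002, 0.633, 0.775, 0.002]
contact_force: [0.2, 0.0, 8.3]
width: 0.0493
gripper_force: 41.1
```

Emit:
drive_tool(rows=[[[0,0,-0.06],[0,0,-0.2],4.6],[[0,0,-0.06],[0,0,0],4.6],[[0,0,-0.06],[0,0,0],4.6],[[0,0,0],[0,0,0],4.6]])

```text
clock: 8.43
position: [0.6017, 0.0561, 0.0937]
ee_rot: [0.001, 0.699, 0.715, 0.001]
contact_force: [0.2, 0.1, -0.1]
width: 0.0494
gripper_force: 41.7
```

Emit:
drive_tool(rows=[[[0,0,0],[0,0,-0.2],4.6],[[0,0,0],[0,0,-0.2],4.6],[[0,0,0],[0,0,-0.2],4.6],[[0,0,0],[0,0,-0.2],4.6],[[0,0,0],[0,0,0],4.6]])

```text
clock: 9.05
position: [0.6017, 0.056, 0.0854]
ee_rot: [0.0, 0.699, 0.715, 0.0]
contact_force: [3.1, -1.8, 3.7]
width: 0.0492
gripper_force: 42.0
```

Emit:
drive_tool(rows=[[[0,0,0],[0,0,-0.2],4.6],[[0,0,0],[0,0,-0.2],4.6],[[0,0,0],[0,0,-0.2],4.6],[[0,0,0],[0,0,-0.2],4.6],[[0,0,0],[0,0,0],4.6]])

```text
clock: 9.68
position: [0.6017, 0.056, 0.0819]
ee_rot: [0.001, 0.699, 0.715, 0.001]
contact_force: [-4.0, -2.1, 27.6]
width: 0.0492
gripper_force: 44.3
```

Emit:
drive_tool(rows=[[[0,0,0],[0,0,0.15],4.6],[[0,0,0],[0,0,0],4.6],[[0,0,0],[0,0,0],4.6],[[0,0,0],[0,0,0],4.6]])

```text
clock: 10.18
position: [0.6017, 0.0561, 0.082]
ee_rot: [0.001, 0.699, 0.715, 0.001]
contact_force: [-2.4, -1.5, 18.9]
width: 0.0495
gripper_force: 43.5
```

```bash
python3 - <<'E'
from h import *
s=manip.get_state(); print(s["clock"],s["position"],s["ee_rot"],s["contact_force"],s["moment"],s["width"],s["gripper_force"])
im=eyes.get_image("side")[:,:,::-1]; cv2.imwrite("pics/side3.png",im); b=cv2.resize(im[195:290,230:360],None,fx=6,fy=6,interpolation=cv2.INTER_CUBIC)
cv2.imwrite("pics/c3.png",b)
cv2.imwrite("pics/top3.png",eyes.get_image("top")[:,:,::-1])
E
```

```text
10.175 [0.6017373  0.0560544  0.08198146] [0.00103738 0.69923592 0.71488973 0.00085497] [-2.35161716 -1.52963583 18.88509314] [-0.18342645  0.57563158 -0.10928915] 0.049496958419985346 43.54016612749547
```

View pics/c3.png

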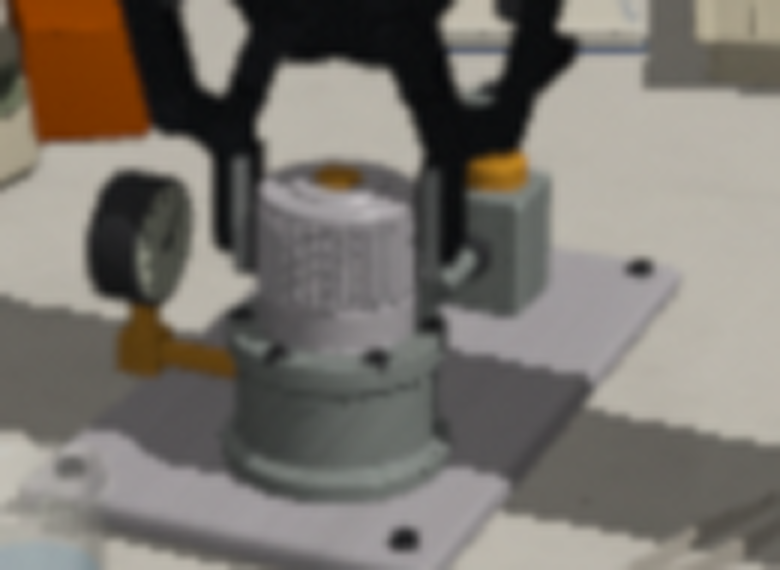

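View pics/top3.png

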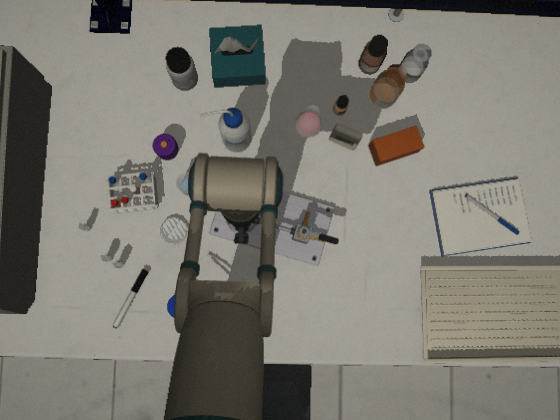

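In the side crop the collar's rim meets the flange with no gap at about (335,350). The top view shows the lever along the barb at (328,239) and the visible bystanders where they were. The push is steady at 19 N.

```bash
python3 -c "
from rig import job
print(job.sign_off())"
```

```text
the job is handed in; nothing more can be done
None
```

I handed the job in: the lever points along the vent barb (about 1.55–1.58 rad measured), and the collar is over the pins with its rim home on the flange, held down with about 19 N. The visible bystanders look undisturbed, but the arm partly hid the beaker and tweezers in the last picture, and the sign-off gave no verdict.

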